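# Clear the navy thread and binding off the thread turntable

## Robot

A 6-joint arm with a two-finger parallel gripper is mounted at the origin on the work surface. World frame = base frame: x ahead of the robot, y to its left, z up, the work surface at z = 0. Lengths are in mm, angles in rad, forces in N, time in s.
With the tool pointing down it reaches from about 375 to 900 mm from the base axis. Payload 3.1 kg.
Tool frame: the origin (TCP) lies at the very end of the fingers, on their centre line; the grasp point (between the pads) lies 19 mm behind it; z points along the fingers, y is the line along which they close (so a half turn about z gives the same grasp; the last joint's range is limited). The gripper opens to 87 mm and grips with 3 to 60 N. Pads are 19 mm wide; open, the fingers measure 117 mm over their backs; the gripper's body (75 mm by 190 mm) begins 51 mm behind the grasp point.
Start: joints at [0.927, 0.527, 1.433, -0, 1.181, -0.178], TCP at [280.11, 558.69, 222.548] pointing down, gripper open.
Joint ranges: [-3.08, 3.08], [-0.75, 2.2], [0.22, 2.44], [-1.43, 4.57], [0, 2.65], [-2.85, 2.85]. Speed limits (rad/s): [2.79, 2.79, 3.14, 3.14, 3.14, 3.14].

## Interface

Orientations are given as [roll, pitch, yaw] about the fixed x, y, z axes, in that order (R = Rz(yaw) Ry(pitch) Rx(roll)).
In Python, from cell import r gives the robot as it stands.
- The arm moves only by the tool carry_out, never from a script. Its argument "deltas" is a list of rows, each a list of 7 numbers: the turn, a rotation vector about the tool's x, y, z in units of 90 degrees (1.0 is 90 degrees), then the shift along the tool's x, y, z in units of 75 cm (1.0 is 75 cm), then the opening, from 0 (shut) to 1 (fully open). In form: [[wx, wy, wz, dx, dy, dz, claw], ...]. A call has 1 to 10 rows; each row shifts and turns the commanded pose from where the row before left it, along the tool's axes as they then stand; what a row does not reach is not made up. A row lasts 1/12 s, in which the tool goes at most 41.7 mm and 7.16 degrees, less where a joint would pass 70% of its speed; a pose out of reach is approached as far as the arm can. A call with a number of a shift or a turn outside -1 to 1 is refused whole. A call with a gripper value outside its range is refused whole. The fingers move at their own pace and stop on an object; "grip_force" is the grip in N (left out, the last holds). Time passes only in rows, so rows that do not move let the fingers close. It gives the time, the measured TCP pose, the force, the opening and the grip force at its end, in the units of the state.
- r.sense(): the state, without advancing time (a new reading comes with each control period).
- r.snapshot(name): name is "side" or "top"; returns a dict with "img" (480x640x3 uint8, red, green, blue), "fx", "fy", "cx", "cy" (pixels), "dist" ([k1, k2, p1, p2, k3] as OpenCV has them; the pictures are not rectified), "rvec" (rotation vector, rad) and "tvec" (3), from world to camera coordinates, as OpenCV has them. Camera axes: x right, y down, z forward; pixel columns grow to the right and rows downward; lengths in mm; the calibration is good to about 2 mm. A picture is of the moment at which its call begins. There is no depth.
- r.sign_off(): hands the job in; it is judged then, once.
The state is a dict: "time_s": time; "joints": joint angles; "dq": joint speeds; "tau": joint torques, N m; "tool_pos": TCP position; "tool_rot": TCP orientation; "force": force on the tool from outside, world axes, zero at the start; "wrist_torque": the same for the moment, N m; "width": opening from 0.0 (shut) to 1.0 (fully open); "finger_force": force on a finger pad.
Only numpy, scipy, OpenCV 4.12 (cv2) and the standard library are available. Lean on these libraries where they do the work, as an engineer would, in place of code of your own. Each camera call takes 0.05 s, during which the arm holds its last target. There are 200 camera calls.

## Task

The navy order is finished: lift the fallen navy spool and the navy tape roll off the free-spinning thread turntable and set both down, without dropping, on the floor of the yellow tray, the spool on its side and the roll flat on its end. Leave the red and cream spools on their spindles and the turntable at rest; never set it whirling, and do not disturb the other things on the table.

Things in the scene. Friction and masses are not known exactly. Their poses are not given: they have to be found in the camera images.
- turntable: Grey turntable, disc dia 300 mm, flat top 40 mm above the table; origin on its axis at table level, z up. Turns freely about z (friction 0.004 N m): any sideways push turns it. Three steel spindles, dia 12, 80 high above the disc, 105 from the axis at 110, 180, 250 degrees from its own x, hold the tape roll, red and cream spool in varying order; the navy spool lies on the +x side (yellow dot).
- navy_spool: Fallen navy thread spool lying on its side on the turntable disc: 90 mm long, white hexagonal end flanges 5 thick, 56 across flats; winding between them dia 44, 80 long; 0.08 to 0.15 kg. Origin at its middle; its own x axis is its long axis. Lying on a flange flat, its origin is 28 mm above what it rests on (68 mm above the table at the start). The hexagonal flanges stop it rolling.
- tape_roll: Navy binding-tape roll with two thin cream stripes, a hard-wound rigid ring 64 mm in outer diameter, 45 mm high, bore 20 mm, 0.08 to 0.17 kg; origin at the centre of its underside, z along the bore. It sits loosely over a spindle, underside on the disc; the spindle stands 35 mm above its top.
- red_spool: Red spool standing over a spindle (bystander, stays): 90 mm long, white hexagonal end flanges 5 thick, 56 across flats; winding between them dia 44, 80 long; 0.08 to 0.15 kg. Origin at the centre of its underside, z up its axis.
- cream_spool: Cream spool standing over a spindle (bystander, stays): 90 mm long, white hexagonal end flanges 5 thick, 56 across flats; winding between them dia 44, 80 long; 0.08 to 0.15 kg. Origin at the centre of its underside, z up its axis.
- tray: Yellow open tray, 240 mm (own x) by 170 mm (own y) outside, 25 mm high, walls and floor 5 mm thick, fixed to the table left or right of the turntable; origin at the centre of its underside.
- button_box: Closed grey button box, 224 mm (own x) by 154 mm (own y) and 47 mm high, fixed, on the other side of the turntable from the tray; origin at the centre of its underside.
- guide_mast: Fixed steel thread-guide mast beyond the turntable: base 60 (own x) by 120 by 12 mm, pole 14 in diameter up to 237 mm, top bar 160 mm long along its own y, 10 in diameter, centred 235 mm up; origin at the centre of its underside. Keep the gripper clear of it.
- oil_bottle: Oil bottle, 48 in diameter, 130 mm high, standing (bystander); origin at the centre of its underside.
- button_jar: Glass jar, 72 in diameter, 90 mm high, standing (bystander); origin at the centre of its underside.
- screwdriver: Screwdriver 170 mm long with a red handle, lying (bystander); its x axis lies along it, origin at about its middle.
- shears: Dressmaking shears 220 mm long, up to 84 wide and 12 high, lying beyond the left-hand tray place (bystander); origin at the pivot, blades to own +x.
- iron: Steam iron 230 mm long, 110 wide, 140 mm high, far to the right (bystander); origin under its middle.
Mind the look-alikes: they are no part of the job. What is shaped like the tape_roll but brown or green is not meant.

How it is judged:
By the outcome, as a careful person would: the job done as asked, in the order asked, and still so for the second after the job is handed in, with the robot touching nothing.
It also fails if it takes over 67 s, if anything falls off the work surface, if the arm or the gripper's body presses on something with over 40 N, if the wrist force passes 120 N, or if a joint passes its speed limit or range.

## Working session

There is one attempt and no reset: what is moved stays moved. The work goes in short steps, Python scripts to look and compute and a tool call to move; the robot and the scene stay as the last step left them, time stands still between calls to the robot, and variables do not carry over. Pictures are saved under pics/ and viewed, at most 10 in all, crops included, and the job is handed in when it is done.

Besides the shell and the picture viewer there is one more tool, called after "Call:" as a command line: name --pt "numbers of a row" for each row, then --argument value for the rest. carry_out: Moves the arm, as the interface text tells. Shifts and turns lie within -1 to 1; 1 stands for 75 cm of shift or 90 degrees of turn. Its arguments: {"type":"object","properties":{"deltas":{"type":"array","items":{"type":"array","items":{"type":"number"}}},"grip_force":{"type":"number"}},"required":["deltas"]}

```bash
mkdir -p pics; ls; python3 - <<'E'
from cell import r
import cv2
for n in ("top","side"):
    s=r.snapshot(n); cv2.imwrite(f"pics/{n}0.png",s["img"][:,:,::-1])
    print(n,{k:v for k,v in s.items() if k!="img"})
print(r.sense())
E
```

```text
pics
top {'fx': 473.7539713075057, 'fy': 473.7539713075057, 'cx': 321.5620757527116, 'cy': 244.76363355953347, 'dist': array([0.02728479, 0.        , 0.        , 0.        , 0.        ]), 'rvec': array([ 2.11786505, -2.14602245,  0.17372135]), 'tvec': array([ -53.49950612,  547.9794604 , 1163.50975939])}
side {'fx': 487.44985984118773, 'fy': 487.44985984118773, 'cx': 316.80802011785124, 'cy': 233.99461671401602, 'dist': array([0.00316609, 0.        , 0.        , 0.        , 0.        ]), 'rvec': array([ 2.03923585, -0.43012375,  0.28305375]), 'tvec': array([-517.94687887,  122.83557792, 1482.92792228])}
{'time_s': 0.1, 'joints': array([ 9.27503669e-01,  5.28383567e-01,  1.43377010e+00, -1.17559848e-05,
        1.18140715e+00, -1.78517047e-01]), 'dq': array([-0.00026582, -0.0010171 , -0.0016937 ,  0.00019138, -0.00168679,
        0.00193718]), 'tau': array([ 1.93249157e-04, -4.40983844e+01, -1.77149624e+01,  6.34913309e-02,
        5.33660059e-02, -5.66924120e-05]), 'tool_pos': array([279.72250924, 558.17125592, 221.66441901]), 'tool_rot': array([-3.13965384e+00, -3.38792758e-04,  2.67682119e+00]), 'force': array([-1.12792457, -0.92475647, -0.27789155]), 'wrist_torque': array([ 0.03246816,  0.02136523, -0.04314954]), 'finger_force': 0.0, 'width': 1.0002066242994787}
```

View pics/top0.png

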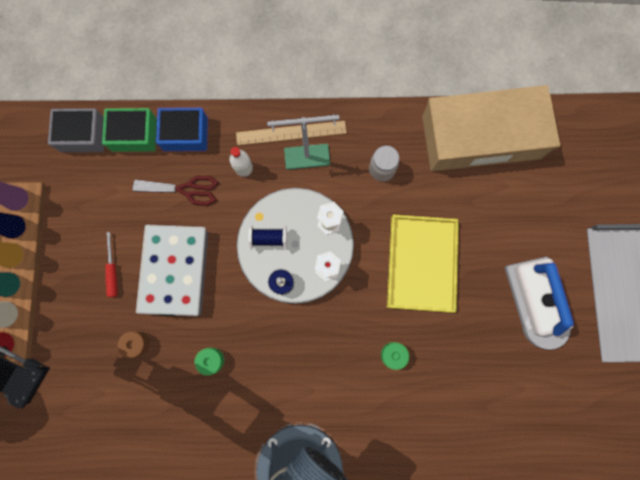

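View pics/side0.png

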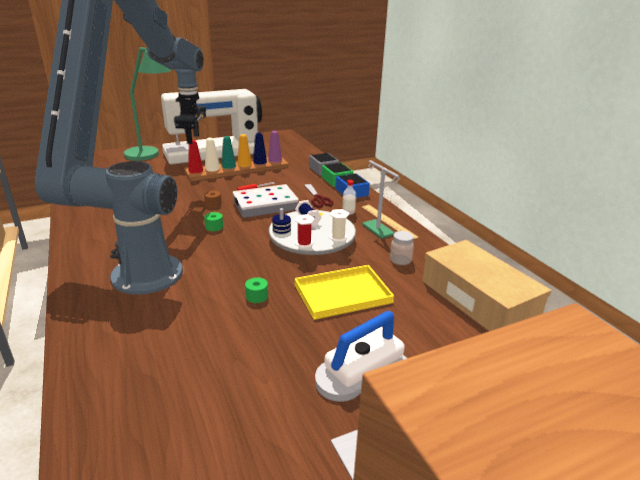

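The top view shows the turntable at about (295,245), the fallen navy spool at (267,237), the roll at (281,282), the red and cream spools at (328,265) and (330,216), and the tray at (424,263). The arm is at lower left. The mast bar is at (303,121).

```bash
cat > h.py <<'E'
import cv2, numpy as np
from cell import r
def ray(s,uv,z):
    K=np.array([[s["fx"],0,s["cx"]],[0,s["fy"],s["cy"]],[0,0,1]]); R=cv2.Rodrigues(s["rvec"])[0]
    p=cv2.undistortPoints(np.array(uv,float).reshape(-1,1,2),K,s["dist"])[:,0]
    d=np.c_[p,np.ones(len(p))]@R; c=-R.T@s["tvec"]
    return c+d*((z-c[2])/d[:,2])[:,None]
def proj(s,P):
    K=np.array([[s["fx"],0,s["cx"]],[0,s["fy"],s["cy"]],[0,0,1]])
    return cv2.projectPoints(np.array(P,float).reshape(-1,1,3),s["rvec"],s["tvec"],K,s["dist"])[0][:,0]
def crop(s,x0,x1,y0,y1,k,name):
    cv2.imwrite(name,cv2.resize(s["img"][y0:y1,x0:x1,::-1],None,fx=k,fy=k,interpolation=cv2.INTER_CUBIC))
E
python3 - <<'E'
from h import *
s=r.snapshot("top"); im=s["img"].astype(int)
np.set_printoptions(precision=1,suppress=True)
R,G,B=im[...,0],im[...,1],im[...,2]
yel=((R>150)&(G>140)&(B<110)).astype(np.uint8)
n,l,st,c=cv2.connectedComponentsWithStats(yel)
for i in range(1,n):
    if st[i,4]>15: print("yel",st[i],c[i],ray(s,[c[i]],25))
m=np.zeros_like(yel); m[180:310,230:360]=1
navy=((B>R+15)&(R<70)).astype(np.uint8)*m
n,l,st,c=cv2.connectedComponentsWithStats(navy)
for i in range(1,n):
    if st[i,4]>15: print("navy",st[i],c[i],ray(s,[c[i]],85),cv2.minAreaRect(np.argwhere(l==i)[:,::-1].astype(np.float32)))
ty=np.argwhere(yel[205:320,380:470])[:,::-1]+[380,205]
b=cv2.boxPoints(cv2.minAreaRect(ty.astype(np.float32))); print("tray",ray(s,b,25))
# disc ellipse
d=((abs(R-G)<20)&(R>120)).astype(np.uint8)*m
d=cv2.morphologyEx(d,cv2.MORPH_CLOSE,np.ones((5,5)));cn=max(cv2.findContours(d,0,1)[0],key=cv2.contourArea)
(cx,cy),rad=cv2.minEnclosingCircle(cv2.convexHull(cn)); print("disc",cx,cy,rad,ray(s,[(cx,cy),(cx+rad,cy)],40))
e=cv2.fitEllipse(cv2.convexHull(cn)); print(e,ray(s,[e[0]],40))
crop(s,230,360,180,310,4.6,"pics/c1.png")
s=r.snapshot("side"); crop(s,260,400,180,285,5.5,"pics/c2.png")
E
```

```text
yel [256 213   7   7  37] [258.9 216.3] [[628.7 102.9  25. ]]
yel [ 387  215   71   97 6324] [422.8 263.1] [[ 499.3 -320.7   25. ]]
navy [252 230  30  15 439] [266.9 237. ] [[562.   74.3  85. ]] ((266.5, 237.0), (14.0, 29.0), 90.0)
navy [269 270  24  24 367] [280.7 281.8] [[450.5  39.8  85. ]] ((280.7500305175781, 281.7500305175781), (23.33452033996582, 22.62741470336914), 45.0)
tray [[ 385.2 -223.5   25. ]
 [ 629.4 -244.3   25. ]
 [ 617.7 -422.3   25. ]
 [ 374.8 -395.7   25. ]]
disc 294.4537353515625 243.73487854003906 59.11677551269531 [[ 551.8    8.8   40. ]
 [ 549.8 -142.8   40. ]]
((294.34161376953125, 244.81504821777344), (114.42122650146484, 116.99592590332031), 59.46500778198242) [[549.    9.1  40. ]]
```

View pics/c1.png

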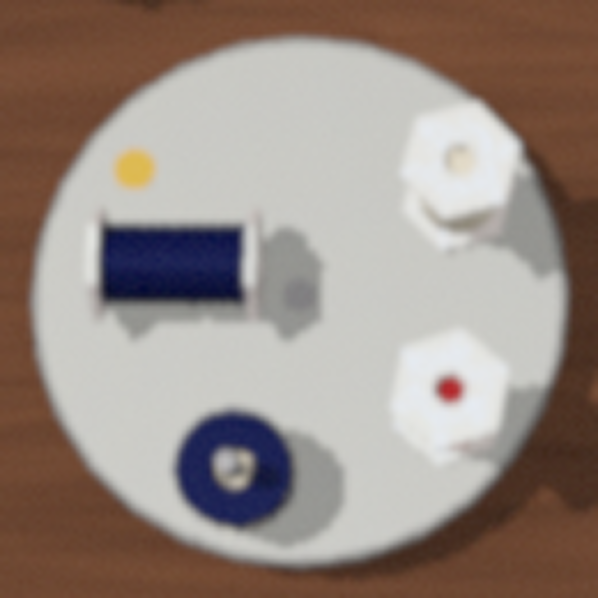

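View pics/c2.png

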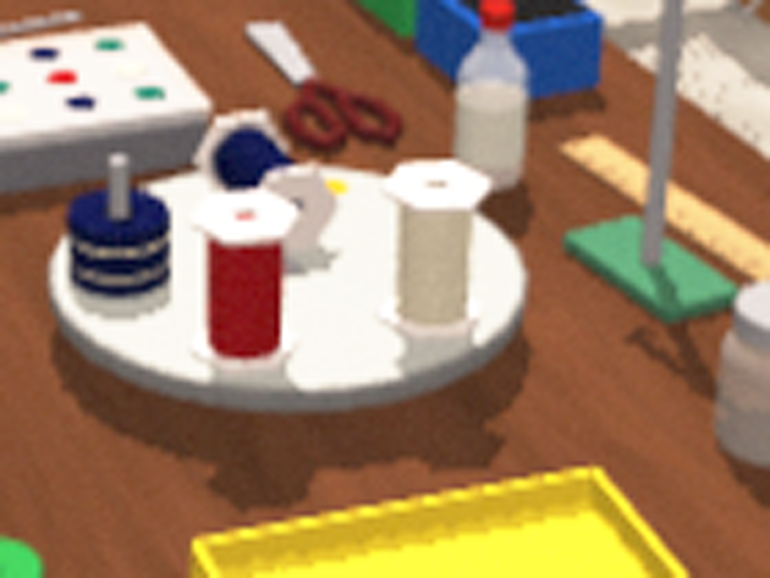

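The crops confirm it. The navy spool's long axis lies nearly along world y, and it sits beside the yellow dot. The roll sits on its spindle at crop (233,467), with the red spool at (450,390) and the cream at (460,160). Next I'll refine the poses with a model fit.

```bash
cat > fit.py <<'E'
from h import *
from scipy.optimize import minimize
t=np.linspace(0,2*np.pi,72,endpoint=False)
def spool(x,y,a,zc=68):
    c,s_=np.cos(a),np.sin(a)
    return np.array([[x+c*l-s_*22*np.cos(u),y+s_*l+c*22*np.cos(u),zc+22*np.sin(u)] for l in(-40,40) for u in t])
def roll(x,y,z0=40): return np.array([[x+32*np.cos(u),y+32*np.sin(u),z] for z in(z0,z0+45) for u in t])
def fit(s,mask,P,x0):
    k=6; ys,xs=np.nonzero(mask); u0,v0=xs.min()-6,ys.min()-6; w,h=np.ptp(xs)+13,np.ptp(ys)+13
    M=np.zeros(mask.shape,np.uint8); cv2.fillPoly(M,[cv2.convexHull(np.c_[xs,ys].astype(np.int32))],1); M=M[v0:v0+h,u0:u0+w].astype(np.float32)
    def f(p):
        q=(proj(s,P(*p))-[u0,v0]+.5)*k
        I=np.zeros((h*k,w*k),np.float32); cv2.fillConvexPoly(I,cv2.convexHull(np.round(q*16).astype(np.int32)),1,shift=4)
        return float(((cv2.resize(I,(w,h),interpolation=cv2.INTER_AREA)-M)**2).sum())
    st=np.array([[6,0,0],[0,6,0],[0,0,.1]])[:len(x0),:len(x0)]
    o=minimize(f,x0,method="Nelder-Mead",options=dict(initial_simplex=np.vstack([x0,x0+st]),xatol=1e-3,fatol=1e-3))
    return o.x,o.fun
def navy(s,box):
    x0,x1,y0,y1=box; im=s["img"].astype(int); m=np.zeros((480,640),np.uint8)
    m[y0:y1,x0:x1]=((im[...,2]>im[...,0]+15)&(im[...,0]<75))[y0:y1,x0:x1]
    n,l,st,_=cv2.connectedComponentsWithStats(m); return (l==1+st[1:,4].argmax()).astype(np.uint8)
E
python3 - <<'E'
from fit import *
np.set_printoptions(precision=3,suppress=True)
s=r.snapshot("top")
print("spool",fit(s,navy(s,(240,300,220,258)),spool,np.array([562,74,1.57])))
print("roll",fit(s,navy(s,(262,302,262,302)),roll,np.array([450,40.])))
# spindle top checks: roll spindle tip pixel (crop 230,462), spool bores
k=4.6; print("dot",ray(s,[(230+134/k,180+169/k)],40),"tip",ray(s,[(230+229/k,180+461/k)],120),
 "red/cream top",ray(s,[(230+450/k,180+390/k),(230+460/k,180+160/k)],130))
print("flange ends z96",ray(s,[(230+85/k,180+263/k),(230+260/k,180+263/k)],80))
v=r.snapshot("side"); 
print("side: red top, cream top",ray(v,[(260+245/5.5,180+215/5.5),(260+437/5.5,180+184/5.5)],130),"tip",ray(v,[(260+120/5.5,180+157/5.5)],120))
print("roll top in side",ray(v,[(260+119/5.5,180+213/5.5)],85), "mast",ray(s,[(306,157)],12),ray(s,[(303,121)],235))
E
```

```text
spool (array([564.578,  75.425,   1.618]), np.float64(130.0439910888672))
roll (array([450.46 ,  40.497]), np.float64(109.8225326538086))
dot [[624.056 100.118  40.   ]] tip [[451.047  38.847 120.   ]] red/cream top [[484.989 -75.178 130.   ]
 [605.609 -82.189 130.   ]]
flange ends z96 [[563.072 120.618  80.   ]
 [561.777  26.029  80.   ]]
side: red top, cream top [[489.393 -75.412 130.   ]
 [610.305 -81.208 130.   ]] tip [[457.549  42.682 120.   ]]
roll top in side [[454.306  37.273  85.   ]] mast [[794.458 -21.547  12.   ]] [[797.299 -23.37  235.   ]]
```

```bash
sed -i 's/im\[...,0\]+15)&(im\[...,0\]<75)/im[...,0]+D)\&(im[...,0]<T)/; s/def navy(s,box)/def navy(s,box,D=5,T=110)/' fit.py
python3 - <<'E'
from fit import *
np.set_printoptions(precision=3,suppress=True)
s=r.snapshot("top"); v=r.snapshot("side")
for D,T in((5,110),(10,100),(15,90)):
    a=navy(s,(240,300,220,258),D,T);b=navy(s,(262,302,262,302),D,T)
    print(a.sum(),fit(s,a,spool,np.array([562,74,1.57])),b.sum(),fit(s,b,roll,np.array([450,40.])))
c=navy(v,(268,295,205,240),10,100); print("side roll",c.sum(),fit(v,c,roll,np.array([450,40.])))
for q in (s["img"][222:252,262],s["img"][282,264:300]): print(q.tolist())
E
```

```text
494 (array([565.275,  72.851,   1.559]), np.float64(52.189815521240234)) 435 (array([452.987,  41.742]), np.float64(60.326393127441406))
462 (array([565.402,  77.964,   1.558]), np.float64(88.87963104248047)) 405 (array([452.892,  41.739]), np.float64(79.88580322265625))
440 (array([564.578,  75.425,   1.618]), np.float64(132.0439910888672)) 385 (array([455.356,  40.911]), np.float64(102.76312255859375))
side roll 141 (array([454.377,  40.145]), np.float64(130.8148193359375))
[[203, 202, 197], [202, 202, 197], [202, 202, 198], [202, 202, 197], [202, 202, 198], [192, 192, 187], [157, 158, 157], [98, 98, 108], [42, 46, 76], [19, 25, 72], [23, 29, 76], [15, 22, 74], [25, 27, 79], [26, 31, 81], [28, 33, 84], [28, 33, 83], [22, 30, 78], [19, 23, 71], [17, 22, 66], [16, 19, 62], [14, 20, 57], [5, 13, 51], [28, 31, 53], [79, 78, 82], [125, 125, 123], [144, 144, 139], [148, 148, 144], [149, 149, 144], [153, 153, 150], [169, 169, 164]]
[[204, 204, 200], [203, 203, 199], [194, 194, 190], [160, 161, 163], [101, 102, 119], [45, 49, 91], [31, 35, 86], [28, 34, 85], [30, 36, 85], [28, 36, 85], [26, 34, 84], [44, 46, 83], [102, 99, 104], [150, 146, 140], [161, 158, 154], [153, 151, 151], [133, 132, 132], [116, 115, 113], [125, 120, 114], [137, 132, 122], [114, 109, 104], [65, 64, 74], [28, 31, 62], [23, 29, 62], [17, 23, 60], [23, 28, 65], [25, 29, 72], [26, 32, 78], [37, 40, 80], [79, 80, 90], [121, 121, 120], [144, 144, 141], [148, 149, 145], [151, 151, 148], [150, 150, 146], [149, 150, 147]]
```

```bash
python3 - <<'E'
from fit import *
np.set_printoptions(precision=2,suppress=True)
s=r.snapshot("top"); R=cv2.Rodrigues(s["rvec"])[0]; print("cam",-R.T@s["tvec"])
g=s["img"].astype(float)[...,0]
def edges(line,hi0,hi1,lo=22):
    n=len(line); i=np.nonzero(line<(hi0+lo)/2)[0][0]; j=np.nonzero(line<(hi1+lo)/2)[0][-1]
    a=i-1+(line[i-1]-(hi0+lo)/2)/(line[i-1]-line[i]); b=j+((hi1+lo)/2-line[j])/(line[j+1]-line[j]); return a,b
E=np.array([[c,*(222+np.array(edges(g[222:252,c],200,140)))] for c in range(255,280,3)]); print(E)
for x in (560,563,566):
    p=proj(s,spool(x,73,1.57)); print(x,p[:,1].min(),p[:,1].max(),p[:,0].min(),p[:,0].max())
print("cols at row237",g[237,244:292])
print("roll col edges",264+np.array(edges(g[282,264:300],200,140)),"rows",[262+np.array(edges(g[262:302,c],200,190)) for c in(278,280,283)])
for q in((450,40),(453,41)):
    p=proj(s,roll(*q)); print(q,p.min(0),p.max(0)); tp=p[72:]; print(" top",tp.min(0),tp.max(0))
E
```

```text
cam [ 345.88  -65.02 1238.16]
[[255.   228.7  244.98]
 [258.   228.7  244.96]
 [261.   228.82 245.07]
 [264.   228.83 245.  ]
 [267.   228.88 245.02]
 [270.   228.77 245.13]
 [273.   228.75 245.11]
 [276.   228.77 245.15]
 [279.   228.77 245.17]]
560 230.02781981040872 247.95632388034477 250.90922150261468 284.8421709962838
563 228.85628601642603 246.77748758774996 250.92380940717615 284.84232854389165
566 227.68571932045208 245.59964247403622 250.9383603669957 284.84247408230954
cols at row237 [203. 203. 203. 205. 215. 221. 204. 147.  66.  30.  26.  26.  28.  26.
  28.  29.  28.  28.  31.  30.  27.  26.  27.  28.  25.  28.  28.  28.
  27.  29.  30.  27.  30.  26.  30.  25.  26.  54. 128. 191. 210. 193.
 165. 151. 147. 149. 149. 147.]
roll col edges [267.81 293.  ] rows [array([269.41, 293.4 ]), array([269.02, 293.8 ]), array([269.43, 294.22])]
(450, 40) [267.5  268.92] [294.9  296.27]
 top [267.5  268.92] [293.77 295.17]
(453, 41) [267.1  267.71] [294.5  295.08]
 top [267.1  267.71] [293.36 293.94]
```

Call:
carry_out --pt "0 0 0.078 0 0 0 1" --pt "0 0 0.078 0 0 0 1" --pt "0 0 0.078 0 0 0 1" --pt "0 0 0.078 0 0 0 1" --pt "0 0 0.078 0 0 0 1" --pt "0 0 0.078 0 0 0 1" --pt "0 0 0.078 0 0 0 1" --pt "0 0 0.078 0 0 0 1" --pt "0 0 0.078 0 0 0 1"

```text
time_s: 1.2
tool_pos: [280.1, 558.7, 222.6]
tool_rot: [3.142, -0.0, 1.568]
force: [-0.4, -0.2, -1.3]
width: 1.001
finger_force: 0.0
```

Call:
carry_out --pt "0 0 0 -0.043 0.0254 0 1" --pt "0 0 0 -0.043 0.0254 0 1" --pt "0 0 0 -0.043 0.0254 0 1" --pt "0 0 0 -0.043 0.0254 0 1" --pt "0 0 0 -0.043 0.0254 0 1" --pt "0 0 0 -0.043 0.0254 0 1" --pt "0 0 0 -0.043 0.0254 0 1" --pt "0 0 0 -0.043 0.0254 0 1"

```text
time_s: 1.87
tool_pos: [434.1, 299.6, 222.8]
tool_rot: [3.141, -0.0, 1.574]
force: [0.3, 1.1, -0.4]
width: 1.002
finger_force: 0.0
```

Call:
carry_out --pt "0 0 0 -0.043 0.0254 0 1" --pt "0 0 0 -0.043 0.0254 0 1" --pt "0 0 0 -0.043 0.0254 0 1" --pt "0 0 0 -0.043 0.0254 0 1" --pt "0 0 0 -0.043 0.0254 0 1" --pt "0 0 0 -0.043 0.0254 0 1" --pt "0 0 0 -0.043 0.0254 0 0.85" --pt "0 0 0 0 0 0 0.85"

```text
time_s: 2.53
tool_pos: [572.3, 69.7, 223.0]
tool_rot: [3.136, 0.003, 1.568]
force: [1.4, 0.3, 1.2]
width: 0.922
finger_force: 0.0
```

Call:
carry_out --pt "0 0 0 0 0 0.03 0.85" --pt "0 0 0 0 0 0.03 0.85" --pt "0 0 0 0 0 0.03 0.85" --pt "0 0 0 0 0 0.03 0.85" --pt "0 0 0 0 0 0 0.85" --pt "0 0 0 0 0 0 0.85" --pt "0 0 0 0 0 0 0.85" --grip_force 8

```text
time_s: 3.12
tool_pos: [568.2, 76.1, 133.5]
tool_rot: [3.14, 0.0, 1.574]
force: [-0.3, 0.1, -0.2]
width: 0.847
finger_force: 0.0
```

```bash
python3 - <<'E'
from h import *
s=r.snapshot("top"); cv2.imwrite("pics/m1.png",np.vstack([s["img"][175:315,220:380,::-1].repeat(4,0).repeat(4,1)]))
print(r.sense()["tool_pos"],r.sense()["tool_rot"])
E
```

```text
[568.63307177  76.07548376 134.04870294] [3.13861284e+00 1.48988855e-04 1.57436913e+00]
```

View pics/m1.png

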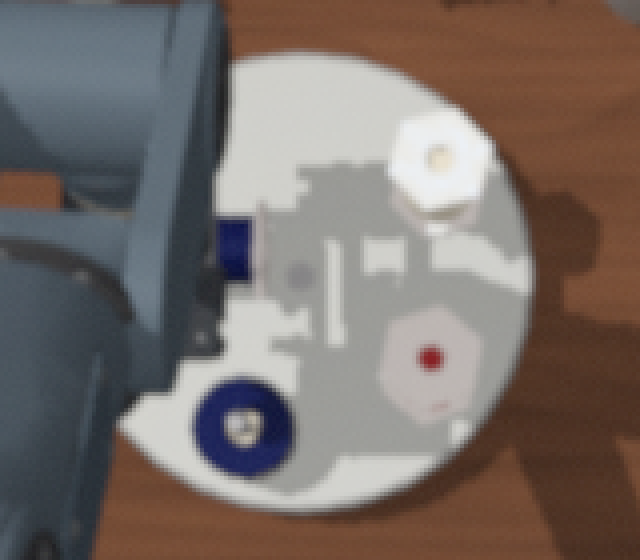

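The arm hides the left half of the disc. The spool's right flange at (262,250) and the roll at (243,427) are where they were, so I'll correct by 3 mm and descend.

Call:
carry_out --pt "0 0 0 -0.0033 -0.0045 0 0.85" --pt "0 0 0 0 0 0.02 0.85" --pt "0 0 0 0 0 0.025 0.85" --pt "0 0 0 0 0 0.025 0.85" --pt "0 0 0 0 0 0.02 0.85" --pt "0 0 0 0 0 0.014 0.85" --pt "0 0 0 0 0 0.008 0.85" --pt "0 0 0 0 0 0 0.85" --pt "0 0 0 0 0 0 0.85"

```text
time_s: 3.92
tool_pos: [564.6, 73.3, 49.1]
tool_rot: [3.141, 0.0, 1.574]
force: [0.5, -0.2, 0.5]
width: 0.851
finger_force: 0.0
```

Call:
carry_out --pt "0 0 0 0 0 0 0.75" --pt "0 0 0 0 0 0 0.65" --pt "0 0 0 0 0 0 0.6" --pt "0 0 0 0 0 0 0.58" --pt "0 0 0 0 0 0 0.56" --pt "0 0 0 0 0 0 0.55" --pt "0 0 0 0 0 0 0.54" --pt "0 0 0 0 0 0 0.53" --pt "0 0 0 0 0 0 0.525" --pt "0 0 0 0 0 0 0.52" --grip_force 5

```text
time_s: 4.75
tool_pos: [564.1, 73.4, 48.5]
tool_rot: [-3.142, -0.0, 1.574]
force: [-0.4, -1.0, -0.1]
width: 0.525
finger_force: 0.0
```

Call:
carry_out --pt "0 0 0 0 0 0 0.515" --pt "0 0 0 0 0 0 0.51" --pt "0 0 0 0 0 0 0.505" --pt "0 0 0 0 0 0 0.5" --pt "0 0 0 0 0 0 0.49" --pt "0 0 0 0 0 0 0.48" --pt "0 0 0 0 0 0 0.47" --grip_force 5

```text
time_s: 5.33
tool_pos: [564.1, 73.4, 48.5]
tool_rot: [3.141, 0.0, 1.574]
force: [0.1, -0.0, -0.6]
width: 0.501
finger_force: 5.0
```

Held at 43.6 mm, which matches the 44 mm winding. I'll firm the grip and lift gently.

Call:
carry_out --pt "0 0 0 0 0 0 0.3" --pt "0 0 0 0 0 0 0.3" --pt "0 0 0 0 0 0 0.3" --pt "0 0 0 0 0 -0.004 0.3" --pt "0 0 0 0 0 -0.008 0.3" --pt "0 0 0 0 0 -0.014 0.3" --pt "0 0 0 0 0 -0.02 0.3" --pt "0 0 0 0 0 -0.025 0.3" --pt "0 0 0 0 0 -0.025 0.3" --pt "0 0 0 0 0 -0.025 0.3" --grip_force 20

```text
time_s: 6.17
tool_pos: [563.9, 73.4, 141.0]
tool_rot: [3.141, 0.0, 1.574]
force: [0.5, -0.1, -1.5]
width: 0.5
finger_force: 20.0
```

Call:
carry_out --pt "0 0 0 0 0 -0.03 0.3" --pt "0 0 0 0 0 -0.025 0.3" --pt "0 0 0 0 0 -0.02 0.3" --pt "0 0 0 0 0 -0.01 0.3" --pt "0 0 0 0 0 0 0.3" --pt "0 0 0 0 0 0 0.3"

```text
time_s: 6.67
tool_pos: [563.9, 73.4, 203.4]
tool_rot: [3.141, 0.0, 1.574]
force: [-0.2, -0.5, -2.3]
width: 0.502
finger_force: 20.0
```

Call:
carry_out --pt "0 0 0 -0.015 -0.001 0 0.3" --pt "0 0 0 -0.03 -0.001 0 0.3" --pt "0 0 0 -0.045 -0.001 0 0.3" --pt "0 0 0 -0.05 -0.001 0 0.3" --pt "0 0 0 -0.05 -0.001 0 0.3" --pt "0 0 0 -0.05 -0.001 0 0.3" --pt "0 0 0 -0.05 -0.001 0 0.3"

```text
time_s: 7.25
tool_pos: [558.1, -146.2, 201.5]
tool_rot: [-3.139, -0.001, 1.574]
force: [0.2, -0.2, -1.5]
width: 0.502
finger_force: 20.0
```

Call:
carry_out --pt "0 0 0 -0.05 -0.001 0 0.3" --pt "0 0 0 -0.05 -0.001 0 0.3" --pt "0 0 0 -0.05 0 0 0.3" --pt "0 0 0 -0.045 0 0 0.3" --pt "0 0 0 -0.03 0 0 0.3" --pt "0 0 0 -0.0175 0 0 0.3" --pt "0 0 0 0 0 0 0.3" --pt "0 0 0 0 0 0 0.3" --pt "0 0 0 0 0 0 0.3" --pt "0 0 0 0 0 0 0.3"

```text
time_s: 8.08
tool_pos: [558.5, -323.8, 202.7]
tool_rot: [-3.14, -0.002, 1.576]
force: [0.5, 0.3, -1.8]
width: 0.501
finger_force: 20.0
```

```bash
python3 - <<'E'
from h import *
s=r.snapshot("side"); cv2.imwrite("pics/s2.png",s["img"][120:360,200:460,::-1].repeat(2,0).repeat(2,1))
t=r.snapshot("top"); cv2.imwrite("pics/t2.png",t["img"][:,:,::-1])
print(r.sense()["tool_pos"],r.sense()["tool_rot"])
E
```

```text
[ 558.84935398 -324.18681163  203.15231647] [-3.14125172e+00 -5.72390094e-04  1.57617302e+00]
```

View pics/s2.png

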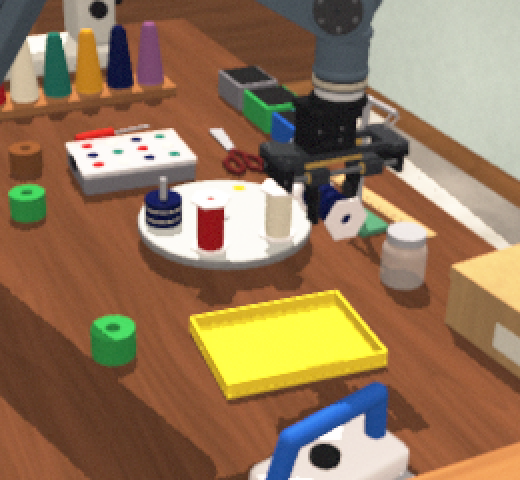

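The side view shows the spool held level above the tray, and the turntable unchanged. I'll lower it.

Call:
carry_out --pt "0 0 0 0 0 0.02 0.3" --pt "0 0 0 0 0 0.035 0.3" --pt "0 0 0 0 0 0.04 0.3" --pt "0 0 0 0 0 0.04 0.3" --pt "0 0 0 0 0 0.04 0.3" --pt "0 0 0 0 0 0.03 0.3" --pt "0 0 0 0 0 0.02 0.3" --pt "0 0 0 0 0 0.012 0.3" --pt "0 0 0 0 0 0.008 0.3" --pt "0 0 0 0 0 0.002 0.3"

```text
time_s: 9.02
tool_pos: [558.8, -325.4, 17.4]
tool_rot: [-3.141, -0.0, 1.575]
force: [0.4, 0.3, -1.5]
width: 0.499
finger_force: 20.0
```

Call:
carry_out --pt "0 0 0 0 0 0 0.3" --pt "0 0 0 0 0 0 0.3" --pt "0 0 0 0 0 0 0.3" --pt "0 0 0 0 0 0 0.3"

```text
time_s: 9.35
tool_pos: [559.3, -326.5, 19.0]
tool_rot: [3.14, 0.001, 1.574]
force: [1.2, 0.4, -1.3]
width: 0.5
finger_force: 20.0
```

Call:
carry_out --pt "0 0 0 0 0 0.0015 0.3" --pt "0 0 0 0 0 0.0013 0.3" --pt "0 0 0 0 0 0.0013 0.3" --pt "0 0 0 0 0 0 0.3" --pt "0 0 0 0 0 0 0.3" --pt "0 0 0 0 0 0 0.3"

```text
time_s: 9.85
tool_pos: [558.6, -326.0, 14.6]
tool_rot: [-3.141, -0.0, 1.574]
force: [0.2, 0.2, -1.5]
width: 0.497
finger_force: 20.0
```

Call:
carry_out --pt "0 0 0 0 0 0.0007 0.3" --pt "0 0 0 0 0 0.0007 0.3" --pt "0 0 0 0 0 0 0.3" --pt "0 0 0 0 0 0 0.3"

```text
time_s: 10.18
tool_pos: [558.6, -326.0, 13.6]
tool_rot: [-3.142, -0.0, 1.574]
force: [0.4, -0.7, -1.2]
width: 0.495
finger_force: 20.0
```

Call:
carry_out --pt "0 0 0 0 0 0.0006 0.3" --pt "0 0 0 0 0 0 0.3" --pt "0 0 0 0 0 0 0.3"

```text
time_s: 10.43
tool_pos: [558.7, -326.0, 13.5]
tool_rot: [3.142, 0.0, 1.574]
force: [-0.7, 0.3, 1.2]
width: 0.499
finger_force: 20.0
```

Call:
carry_out --pt "0 0 0 0 0 0.0006 0.3" --pt "0 0 0 0 0 0 0.3" --pt "0 0 0 0 0 0 0.3"

```text
time_s: 10.68
tool_pos: [558.7, -326.0, 13.5]
tool_rot: [3.141, 0.0, 1.574]
force: [-1.4, 0.3, 5.5]
width: 0.501
finger_force: 20.0
```

Contact with the floor. I'll release gradually, staying clear of the wall, then rise.

Call:
carry_out --pt "0 0 0 0 0 -0.0006 0.3" --pt "0 0 0 0 0 0 0.3" --pt "0 0 0 0 0 0 0.52" --pt "0 0 0 0 0 0 0.55" --pt "0 0 0 0 0 0 0.6" --pt "0 0 0 0 0 0 0.68" --pt "0 0 0 0 0 0 0.72" --pt "0 0 0 0 0 0 0.72" --pt "0 0 0 0 0 -0.01 0.72" --pt "0 0 0 0 0 -0.02 0.72"

```text
time_s: 11.52
tool_pos: [557.4, -325.0, 34.4]
tool_rot: [-3.138, -0.003, 1.574]
force: [-0.5, 0.0, 0.3]
width: 0.715
finger_force: 0.0
```

Call:
carry_out --pt "0 0 0 0 0 -0.03 0.72" --pt "0 0 0 0 0 -0.035 0.72" --pt "0 0 0 0 0 -0.04 0.72" --pt "0 0 0 0 0 -0.04 0.72" --pt "0 0 0 0 0 -0.04 0.95" --pt "0 0 0 0 0 -0.03 0.95" --pt "0 0 0 0 0 -0.015 0.95" --pt "0 0 0 0 0 0 0.95" --pt "0 0 0 0 0 0 0.95"

```text
time_s: 12.27
tool_pos: [558.4, -325.8, 208.3]
tool_rot: [3.141, 0.0, 1.574]
force: [0.1, -0.2, -0.9]
width: 0.932
finger_force: 0.0
```

```bash
python3 - <<'E'
from fit import *
np.set_printoptions(precision=2,suppress=True)
s=r.snapshot("side"); cv2.imwrite("pics/s3.png",s["img"][120:360,200:460,::-1].repeat(2,0).repeat(2,1))
t=r.snapshot("top"); b=navy(t,(262,302,262,302)); print(b.sum(),fit(t,b,roll,np.array([450,40.])))
ys,xs=np.nonzero(b);print(xs.mean(),ys.mean(),xs.min(),xs.max(),ys.min(),ys.max())
q=t["img"]; print(r.sense()["tool_pos"],r.sense()["tool_rot"])
E
```

```text
616 (array([431.44,  57.86]), np.float64(266.9814758300781))
275.2224025974026 291.42857142857144 262 301 271 301
[ 557.57 -325.15  206.25] [-3.14 -0.    1.57]
```

View pics/s3.png

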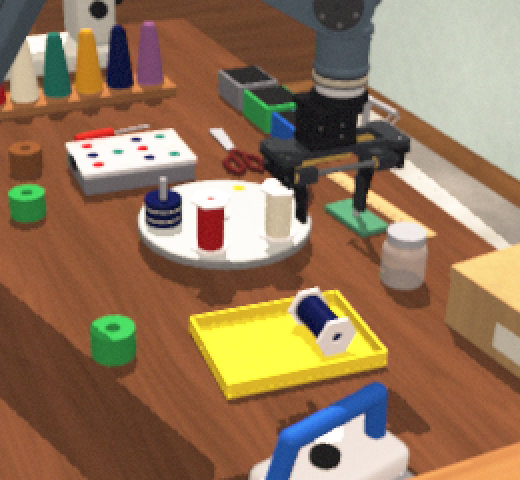

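The side view shows the spool lying on its side on the tray floor at (322,322), with the turntable and roll apparently unmoved. I'll check for any drift numerically and then go to the roll.

```bash
python3 - <<'E'
from h import *
a=cv2.imread("pics/side0.png",0)[195:245,264:295].astype(np.float32); s=r.snapshot("side")
b=cv2.cvtColor(s["img"],cv2.COLOR_RGB2GRAY)[195:245,264:295].astype(np.float32)
print(cv2.phaseCorrelate(a,b),abs(a-b).mean(),abs(a-b).max())
a=cv2.imread("pics/side0.png",0)[215:252,285:355].astype(np.float32)
b=cv2.cvtColor(s["img"],cv2.COLOR_RGB2GRAY)[215:252,285:355].astype(np.float32)
print(cv2.phaseCorrelate(a,b))
c=[proj(s,[p])[0] for p in ((451,39,120),(453,44,120),(456,39,120))]; print(c)
E
```

```text
((-0.19037749231450007, 0.2513175673252874), 0.9447920516133308) 8.561935 87.0
((0.28360718121086137, 0.26503624419082783), 0.7488827959530884)
[array([280.37330785, 209.31222544]), array([280.40239513, 208.60901876]), array([281.77838792, 209.06631234])]
```

Call:
carry_out --pt "0 0 0 0.015 -0.0043 0 0.95" --pt "0 0 0 0.03 -0.0087 0 0.95" --pt "0 0 0 0.04 -0.0116 0 0.95" --pt "0 0 0 0.045 -0.013 0 0.95" --pt "0 0 0 0.045 -0.013 0 0.95" --pt "0 0 0 0.045 -0.013 0 0.95" --pt "0 0 0 0.045 -0.013 0 0.95"

```text
time_s: 13.0
tool_pos: [498.7, -124.9, 207.1]
tool_rot: [-3.139, -0.002, 1.574]
force: [0.7, 0.8, -0.4]
width: 0.952
finger_force: 0.0
```

Call:
carry_out --pt "0 0 0 0.045 -0.013 0 0.95" --pt "0 0 0 0.045 -0.013 0 0.95" --pt "0 0 0 0.045 -0.013 0 0.95" --pt "0 0 0 0.04 -0.0116 0 0.95" --pt "0 0 0 0.03 -0.0087 0 0.95" --pt "0 0 0 0.018 -0.005 0 0.95" --pt "0 0 0.066 0 0 0 0.95" --pt "0 0 0.066 0 0 0 0.95" --pt "0 0 0.066 0 0 0 0.95"

```text
time_s: 13.75
tool_pos: [450.2, 40.8, 207.4]
tool_rot: [-3.139, 0.0, 1.259]
force: [-0.4, 0.5, -0.5]
width: 0.952
finger_force: 0.0
```

Call:
carry_out --pt "0 0 0 0 0 0 0.95" --pt "0 0 0 0 0 0 0.95" --pt "0 0 0 0 0 0 0.95" --pt "0 0 0 0 0 0 0.95"

```text
time_s: 14.08
tool_pos: [451.4, 39.7, 207.9]
tool_rot: [-3.141, 0.0, 1.264]
force: [0.8, -0.8, 0.6]
width: 0.954
finger_force: 0.0
```

```bash
python3 - <<'E'
from h import *
s=r.snapshot("side"); g=cv2.cvtColor(s["img"],cv2.COLOR_RGB2GRAY); o=cv2.cvtColor(cv2.imread("pics/s3.png"),cv2.COLOR_BGR2GRAY)[::2,::2]
i=cv2.imread("pics/side0.png",0)
for y0,y1,x0,x1 in((205,245,264,295),(215,252,290,355)):
    f=lambda m,q=0:m[y0-q*120:y1-q*120,x0-q*200:x1-q*200].astype(np.float32)
    print(cv2.phaseCorrelate(f(o,1),f(g)),cv2.phaseCorrelate(f(i),f(g)))
cv2.imwrite("pics/s4.png",s["img"][100:340,200:440,::-1].repeat(2,0).repeat(2,1))
E
```

```text
((0.02300000583682582, 0.03230543255049412), 1.0218207277357578) ((0.038279118604565454, 0.2962259832479823), 1.038846207410097)
((0.07829504982963442, -0.10842036644106301), 0.7362187329265807) ((0.3104242626613356, 0.000926331602645547), 1.0200256218512853)
```

View pics/s4.png

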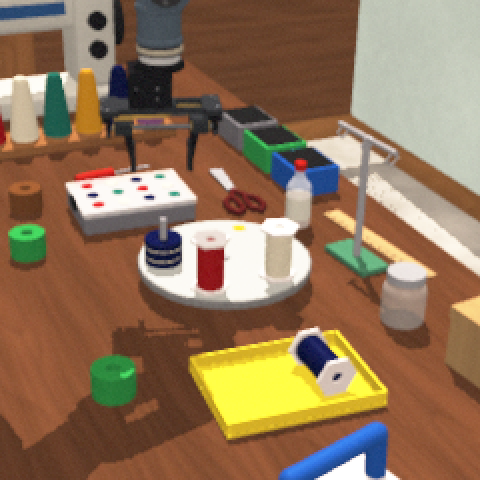

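The side view shows the gripper above the roll and the table at rest after turning slightly, under 2 mm at the roll. I'll descend on the roll with a 1 mm correction.

Call:
carry_out --pt "0 0 0 -0.0015 0.0012 0 1" --pt "0 0 0 0 0 0.02 1" --pt "0 0 0 0 0 0.035 1" --pt "0 0 0 0 0 0.035 1" --pt "0 0 0 0 0 0.03 1" --pt "0 0 0 0 0 0.015 1" --pt "0 0 0 0 0 0 1" --pt "0 0 0 0 0 0 1" --pt "0 0 0 0 0 0 1" --grip_force 4

```text
time_s: 14.88
tool_pos: [453.0, 38.1, 107.6]
tool_rot: [3.14, -0.0, 1.263]
force: [-0.2, 0.9, 0.4]
width: 0.999
finger_force: 0.0
```

Call:
carry_out --pt "0 0 0 0 0 0.01 1" --pt "0 0 0 0 0 0.015 1" --pt "0 0 0 0 0 0.015 1" --pt "0 0 0 0 0 0.012 1" --pt "0 0 0 0 0 0.008 1" --pt "0 0 0 0 0 0.004 1" --pt "0 0 0 0 0 0 1" --pt "0 0 0 0 0 0 1" --pt "0 0 0 0 0 0 1"

```text
time_s: 15.63
tool_pos: [452.6, 38.3, 59.3]
tool_rot: [3.141, -0.0, 1.263]
force: [-0.6, -0.5, 0.1]
width: 1.002
finger_force: 0.0
```

Call:
carry_out --pt "0 0 0 0 0 0 0.9" --pt "0 0 0 0 0 0 0.85" --pt "0 0 0 0 0 0 0.82" --pt "0 0 0 0 0 0 0.81" --pt "0 0 0 0 0 0 0.8" --pt "0 0 0 0 0 0 0.79" --pt "0 0 0 0 0 0 0.78" --pt "0 0 0 0 0 0 0.77" --pt "0 0 0 0 0 0 0.765" --pt "0 0 0 0 0 0 0.76"

```text
time_s: 16.47
tool_pos: [452.3, 38.3, 58.9]
tool_rot: [-3.142, 0.0, 1.263]
force: [-0.6, 1.2, -0.1]
width: 0.767
finger_force: 0.1
```

Call:
carry_out --pt "0 0 0 0 0 0 0.755" --pt "0 0 0 0 0 0 0.75" --pt "0 0 0 0 0 0 0.745" --pt "0 0 0 0 0 0 0.74" --pt "0 0 0 0 0 0 0.735" --pt "0 0 0 0 0 0 0.73" --pt "0 0 0 0 0 0 0.72" --pt "0 0 0 0 0 0 0.7" --pt "0 0 0 0 0 0 0.7"

```text
time_s: 17.22
tool_pos: [452.4, 38.3, 59.0]
tool_rot: [3.141, 0.0, 1.263]
force: [-0.5, 0.1, 0.0]
width: 0.748
finger_force: 4.0
```

Call:
carry_out --pt "0 0 0 0 0 0 0.5" --pt "0 0 0 0 0 0 0.5" --pt "0 0 0 0 0 0 0.5" --pt "0 0 0 0 0 -0.002 0.5" --pt "0 0 0 0 0 -0.006 0.5" --pt "0 0 0 0 0 -0.01 0.5" --pt "0 0 0 0 0 0 0.5" --pt "0 0 0 0 0 0 0.5" --grip_force 20

```text
time_s: 17.88
tool_pos: [452.9, 38.2, 73.2]
tool_rot: [3.14, -0.0, 1.263]
force: [0.9, -0.2, -0.5]
width: 0.738
finger_force: 20.0
```

Call:
carry_out --pt "0 0 0 0 0 -0.01 0.5" --pt "0 0 0 0 0 -0.02 0.5" --pt "0 0 0 0 0 -0.025 0.5" --pt "0 0 0 0 0 -0.03 0.5" --pt "0 0 0 0 0 -0.03 0.5" --pt "0 0 0 0 0 -0.03 0.5" --pt "0 0 0 0 0 -0.025 0.5" --pt "0 0 0 0 0 -0.012 0.5" --pt "0 0 0 0 0 0 0.5" --pt "0 0 0 0 0 0 0.5"

```text
time_s: 18.72
tool_pos: [452.0, 38.4, 209.0]
tool_rot: [3.141, 0.0, 1.263]
force: [-0.2, 0.7, -0.9]
width: 0.738
finger_force: 20.0
```

```bash
python3 - <<'E'
from h import *
s=r.snapshot("side"); cv2.imwrite("pics/s5.png",s["img"][100:340,200:440,::-1].repeat(2,0).repeat(2,1))
print(r.sense()["tool_pos"],r.sense()["force"])
E
```

```text
[451.44906376  38.43022507 208.27483587] [-0.27459528  0.34950016 -1.99983787]
```

View pics/s5.png

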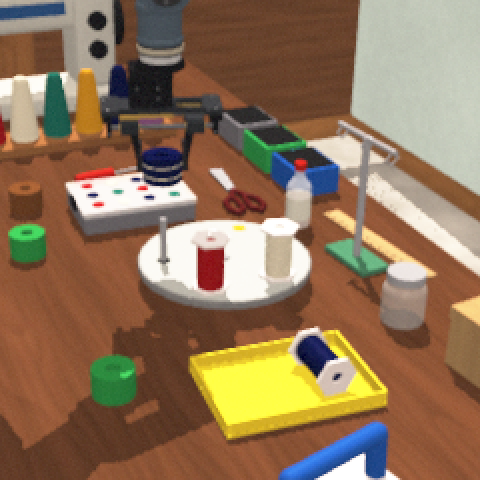

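The roll hangs level in the gripper at (162,165), the spindle is clear, and the red and cream spools are in place. Now I'll carry it to the tray.

Call:
carry_out --pt "0 0 0 -0.015 0.0048 0 0.5" --pt "0 0 0 -0.03 0.0095 0 0.5" --pt "0 0 0 -0.04 0.0127 0 0.5" --pt "0 0 0 -0.04 0.0127 0 0.5" --pt "0 0 0 -0.04 0.0127 0 0.5" --pt "0 0 0 -0.04 0.0127 0 0.5" --pt "0 0 0 -0.04 0.0127 0 0.5"

```text
time_s: 19.35
tool_pos: [451.0, -155.4, 207.2]
tool_rot: [-3.138, -0.001, 1.263]
force: [0.9, 0.0, -1.9]
width: 0.744
finger_force: 20.0
```

Call:
carry_out --pt "0 0 0 -0.04 0.0127 0 0.5" --pt "0 0 0 -0.04 0.0127 0 0.5" --pt "0 0 0 -0.04 0.0127 0 0.5" --pt "0 0 0 -0.04 0.0127 0 0.5" --pt "0 0 0 -0.03 0.0095 0 0.5" --pt "0 0 0 -0.015 0.0048 0 0.5" --pt "0 0 0 0 0 0 0.5" --pt "0 0 0 0 0 0 0.5" --pt "0 0 0 0 0 0 0.5" --pt "0 0 0 0 0 0 0.5"

```text
time_s: 20.18
tool_pos: [451.9, -313.6, 208.5]
tool_rot: [-3.14, -0.001, 1.265]
force: [0.4, -0.5, -1.4]
width: 0.741
finger_force: 20.0
```

Call:
carry_out --pt "0 0 0 0 0 0.02 0.5" --pt "0 0 0 0 0 0.035 0.5" --pt "0 0 0 0 0 0.04 0.5" --pt "0 0 0 0 0 0.04 0.5" --pt "0 0 0 0 0 0.04 0.5" --pt "0 0 0 0 0 0.03 0.5" --pt "0 0 0 0 0 0.02 0.5" --pt "0 0 0 0 0 0.01 0.5" --pt "0 0 0 0 0 0.005 0.5"

```text
time_s: 20.93
tool_pos: [452.0, -314.3, 28.1]
tool_rot: [-3.14, -0.001, 1.264]
force: [-0.1, 0.9, -1.4]
width: 0.744
finger_force: 20.0
```

Call:
carry_out --pt "0 0 0 0 0 0 0.5" --pt "0 0 0 0 0 0 0.5" --pt "0 0 0 0 0 0 0.5" --pt "0 0 0 0 0 0 0.5"

```text
time_s: 21.27
tool_pos: [452.8, -316.3, 30.2]
tool_rot: [3.14, 0.001, 1.263]
force: [-0.2, 0.5, -0.8]
width: 0.739
finger_force: 20.0
```

Readings put it about 5 mm above contact, so I'll creep down.

Call:
carry_out --pt "0 0 0 0 0 0.0015 0.5" --pt "0 0 0 0 0 0.0015 0.5" --pt "0 0 0 0 0 0.001 0.5" --pt "0 0 0 0 0 0 0.5" --pt "0 0 0 0 0 0 0.5" --pt "0 0 0 0 0 0 0.5"

```text
time_s: 21.77
tool_pos: [452.2, -315.8, 25.9]
tool_rot: [-3.141, -0.0, 1.263]
force: [-0.0, -0.4, -1.6]
width: 0.74
finger_force: 20.0
```

Call:
carry_out --pt "0 0 0 0 0 0.001 0.5" --pt "0 0 0 0 0 0.0007 0.5" --pt "0 0 0 0 0 0 0.5" --pt "0 0 0 0 0 0 0.5" --pt "0 0 0 0 0 0 0.5"

```text
time_s: 22.18
tool_pos: [452.2, -315.8, 24.7]
tool_rot: [-3.142, -0.0, 1.263]
force: [0.9, 0.4, -0.7]
width: 0.74
finger_force: 20.0
```

Call:
carry_out --pt "0 0 0 0 0 0.0006 0.5" --pt "0 0 0 0 0 0 0.5" --pt "0 0 0 0 0 0 0.5" --pt "0 0 0 0 0 0 0.5"

```text
time_s: 22.52
tool_pos: [452.2, -315.8, 24.3]
tool_rot: [3.142, -0.0, 1.263]
force: [-0.5, 1.0, -1.1]
width: 0.738
finger_force: 20.0
```

Call:
carry_out --pt "0 0 0 0 0 0.0006 0.5" --pt "0 0 0 0 0 0 0.5" --pt "0 0 0 0 0 0 0.5"

```text
time_s: 22.77
tool_pos: [452.3, -315.8, 24.0]
tool_rot: [3.141, 0.0, 1.263]
force: [0.4, 0.0, 0.8]
width: 0.743
finger_force: 20.0
```

Call:
carry_out --pt "0 0 0 0 0 0.0006 0.5" --pt "0 0 0 0 0 0 0.5" --pt "0 0 0 0 0 0 0.5"

```text
time_s: 23.02
tool_pos: [452.3, -315.8, 23.9]
tool_rot: [3.141, 0.0, 1.263]
force: [-1.1, 0.6, 5.3]
width: 0.744
finger_force: 20.0
```

Floor contact. Release and rise.

Call:
carry_out --pt "0 0 0 0 0 -0.0006 0.5" --pt "0 0 0 0 0 0 0.5" --pt "0 0 0 0 0 0 0.75" --pt "0 0 0 0 0 0 0.78" --pt "0 0 0 0 0 0 0.82" --pt "0 0 0 0 0 0 0.87" --pt "0 0 0 0 0 0 0.87" --pt "0 0 0 0 0 0 0.87" --pt "0 0 0 0 0 -0.01 0.87" --pt "0 0 0 0 0 -0.02 0.87"

```text
time_s: 23.85
tool_pos: [451.2, -314.8, 45.4]
tool_rot: [-3.138, -0.002, 1.263]
force: [-0.1, -0.6, 0.4]
width: 0.869
finger_force: 0.0
```

Call:
carry_out --pt "0 0 0 0 0 -0.03 0.87" --pt "0 0 0 0 0 -0.035 0.87" --pt "0 0 0 0 0 -0.04 0.87" --pt "0 0 0 0 0 -0.04 0.87" --pt "0 0 0 0 0 -0.04 0.87" --pt "0 0 0 0 0 -0.03 0.87" --pt "0 0 0 0 0 -0.015 0.87" --pt "0 0 0 0 0 0 0.87" --pt "0 0 0 0 0 0 0.87"

```text
time_s: 24.6
tool_pos: [452.2, -315.8, 219.6]
tool_rot: [3.14, 0.001, 1.263]
force: [0.0, 0.5, -0.1]
width: 0.871
finger_force: 0.0
```

```bash
python3 - <<'E'
from h import *
s=r.snapshot("side"); cv2.imwrite("pics/s6.png",s["img"][100:340,180:440,::-1].repeat(2,0).repeat(2,1))
print(r.sense()["tool_pos"],r.sense()["force"])
E
```

```text
[ 451.74995007 -315.31025549  218.47277472] [-0.18213453  0.76320988 -0.40561228]
```

View pics/s6.png

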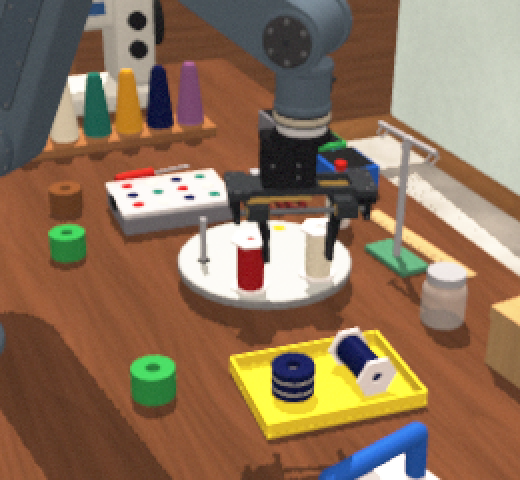

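The roll stands flat in the tray at (293,378) and the spool lies on its side at (362,360). The red and cream spools are on their spindles.

```bash
python3 -c "
from cell import r
print(r.sign_off())"
```

```text
the job is handed in; nothing more can be done
None
```

The job is handed in: the navy spool lies on its side and the tape roll stands flat on the tray floor, and the red and cream spools are on their spindles; the turntable turned only about 1° while I gripped the spool, and I did not measure it again after lifting the roll.

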